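# Lock the loose filter cap

### The arm

A 6-joint arm with a two-finger parallel gripper is mounted at the origin on the work surface. World frame = base frame: x ahead of the robot, y to its left, z up, the work surface at z = 0. Lengths are in m, angles in rad, forces in N, time in s.
With the tool pointing down it reaches from about 0.35 to 0.85 m from the base axis. Payload 8.1 kg.
Tool frame: the origin (TCP) lies at the very end of the fingers, on their centre line; the grasp point (between the pads) lies 19 mm behind it; x points along the fingers, y is the direction in which the jaws open and shut, and the axes are right-handed (so a half turn about x gives the same grasp; the last joint's range is limited). The gripper opens to 93 mm and grips with 3 to 60 N. Pads are 15 mm wide; open, the fingers measure 128 mm over their backs; the gripper's body (75 mm by 188 mm) begins 65 mm behind the grasp point.
Start: joints at [-1.285, 0.13, 1.488, -0, 1.523, -0.085], TCP at [0.217, -0.559, 0.219] pointing down, gripper open.
Joint ranges: [-2.96, 2.96], [-0.89, 2.26], [0.02, 2.5], [-1.34, 4.48], [0, 2.73], [-2.66, 2.66]. Speed limits (rad/s): [2.39, 2.39, 2.79, 3.14, 3.14, 3.14].

### API

Orientations are given as a rotation vector (axis times angle).
In Python, from plant import * gives the robot as it stands. The module is installed in compiled form; this text tells all that it offers.
- The arm moves only by the tool apply_moves, never from a script. Its argument "series" is a list of rows, each an object with "jaw": the gripper's target within -1 to 1 (shut at 1, half-way at 0, fully open at -1); "linear": the shift along the tool's x, y, z normalised to -1 to 1, where 1 is 0.6 m, a list of three; "roll": the turn about the tool's x normalised to -1 to 1, where 1 is 30 degrees. A call has 1 to 20 rows; each row is the pose to reach, as a shift and turn from the pose measured when the call began, along the tool's axes at that moment; what a row does not reach only later rows make up. A row lasts 1/8 s, in which the tool goes at most 62.5 mm and 10.7 degrees, less where a joint would pass 70% of its speed; a pose out of reach is approached as far as the arm can. A call with a number of a shift or a turn outside -1 to 1 is refused whole. A call with a gripper value outside its range is refused whole. The fingers move at their own pace and stop on an object; "force" is the grip in N (left out, the last holds). Time passes only in rows, so rows that repeat a pose let the fingers close. It gives the time, the measured TCP pose, the force and the opening at its end, in the units of the state.
- read_state(): the state, without advancing time (a new reading comes with each control period).
- read_camera(name): name is "side" or "top" or "wrist"; returns a dict with "pixels" (420x560x3 uint8, blue, green, red), "intrinsics" (3x3 intrinsics, pixels), "rvec" (rotation vector, rad) and "tvec" (3), from world to camera coordinates, as OpenCV has them; the wrist camera has in their place "tool_from_camera" (4x4, takes a point from camera to tool coordinates, whose origin is the TCP and whose axes are the tool frame's). Camera axes: x right, y down, z forward; pixel columns grow to the right and rows downward; lengths in m; the calibration is good to about 2 mm. The wrist camera is an equidistant fisheye: a pixel r from the principal point sees the ray r / f radians off the axis. A picture is of the moment at which its call begins: read the wrist's pose just before it. There is no depth.
- close_job(): hands the job in, once; it reports no verdict.
The state is a dict: "t": time; "q": joint angles; "dq": joint speeds; "joint_torque": joint torques, N m; "tool_pos": TCP position; "orientation": TCP orientation; "force": force on the tool from outside, world axes, zero at the start; "wrist_torque": the same for the moment, N m; "opening": finger opening in m.
Only numpy, scipy, OpenCV 4.12 (cv2) and the standard library are available. Lean on these libraries where they do the work, as an engineer would, in place of code of your own. Each camera call takes 0.05 s, during which the arm holds its last target. There are 200 camera calls.

### The job

One of the three filter housings on the bench still has its cap sitting loose: it stands a little higher than the other two and its steel grip bar lies across the line of the two pipe stubs instead of along it. Lock it: press the cap down against its spring, turn it a quarter turn clockwise seen from above while it is down, and let go so that it springs up into its catch and stays there with the bar in line with the stubs. Leave the two locked caps alone.

Things in the scene. Friction and masses are not known exactly. Their poses are not given: they have to be found in the camera images.
- cap_a_grip (a point): Centre of the loose cap's upright steel grip bar: 60 mm along x, 16 mm thick along y, 46 mm high, z up. The bar stands on the cap's grey disc (84 mm wide, 8 mm thick; top face 23 mm below this point). Cap 0.15 kg; this point is 141 mm above the table when loose, 134 mm when locked. Turns when pressed 11 mm or more; hard stop at 20 mm; about 15 mm is right.
- housing_a: Fixed housing under the loose cap: white pot 80 mm wide, 90 mm high, steel collar; two stubs 18 mm thick, 70 mm up, reach 62 mm out along +y and -y. Origin on its axis at the table, z up. Spring: 4 N plus 0.4 N per mm pressed. The bar lies along x (9 degrees of play) when loose, along y when locked: 90 degrees clockwise from above; catch at 81 to 99, then a stop.
- cap_b: One of the two already locked caps: same make as the loose one, in its own like housing, about 165 mm from the next in the row; any place in the row may be the loose one's. Origin on its axis at the underside of its skirt, 70 mm above the table; its bar lies along x and is centred 64 mm above this origin. Leave it alone.
- cap_c: One of the two already locked caps: same make as the loose one, in its own like housing, about 165 mm from the next in the row; any place in the row may be the loose one's. Origin on its axis at the underside of its skirt, 70 mm above the table; its bar lies along x and is centred 64 mm above this origin. Leave it alone.
Not all that is in view belongs to the job. What is shaped like the part that bears cap_a_grip but blue or purple is not meant.

How it is judged:
By the outcome, as a careful person would: the job done as asked, in the order asked, and still so for the second after the job is handed in, with the robot touching nothing.
It also fails if it takes over 38 s, if anything falls off the work surface, if the arm or the gripper's body presses on something with over 40 N, if the wrist force passes 120 N, or if a joint passes its speed limit or range.

## Working session

There is one attempt and no reset: what is moved stays moved. The work goes in short steps, Python scripts to look and compute and a tool call to move; the robot and the scene stay as the last step left them, time stands still between calls to the robot, and variables do not carry over. Pictures are saved under pics/ and viewed, about 8 in all and at most 12, crops included, and the job is handed in when it is done.

Besides the shell and the picture viewer there is one more tool, called after "Emit:" as a command line: name --argument value ..., lists and objects as JSON in quotes. apply_moves: Moves the arm, as the interface text tells. Its arguments: {"type":"object","properties":{"series":{"type":"array"},"force":{"type":"number"}},"required":["series"]}

```bash
mkdir -p pics && cat > h.py <<'E'
from plant import *
import numpy as np, cv2
def ray(cam,u,v):
    K=np.array(cam["intrinsics"]);R,_=cv2.Rodrigues(np.array(cam["rvec"],float));t=np.array(cam["tvec"],float).ravel()
    return -R.T@t, R.T@np.linalg.inv(K)@np.array([u,v,1.])
def onplane(cam,u,v,z):
    o,d=ray(cam,u,v); return o+d*(z-o[2])/d[2]
def proj(cam,p):
    return cv2.projectPoints(np.array([p],float),np.array(cam["rvec"],float),np.array(cam["tvec"],float),np.array(cam["intrinsics"],float),None)[0].ravel()
E
python3 - <<'E'
from h import *
s=read_state();print({k:np.round(v,3).tolist() for k,v in s.items()})
for n in("top","side"):
    c=read_camera(n);cv2.imwrite(f"pics/{n}0.png",c["pixels"]);np.save(f"{n}0.npy",c,allow_pickle=True)
    print(n,ray(c,280,210))
E
```

```text
{'t': 0.0, 'q': [-1.285, 0.131, 1.489, 0.0, 1.523, -0.085], 'dq': [0.0, -0.0, -0.002, 0.0, -0.001, -0.001], 'joint_torque': [0.001, -55.985, -49.176, 0.077, 0.036, -0.0], 'tool_pos': [0.217, -0.559, 0.218], 'orientation': [2.019, 0.381, -2.02], 'force': [-0.111, 0.036, -0.421], 'wrist_torque': [-0.043, -0.039, 0.025], 'opening': 0.093}
top (array([0.35276571, 0.008166  , 0.78561344]), array([ 0.25802344, -0.00978923, -0.96613809]))
side (array([0.29104235, 0.52202161, 0.76321914]), array([ 0.24205331, -0.58704592, -0.77270756]))
```

View pics/top0.png

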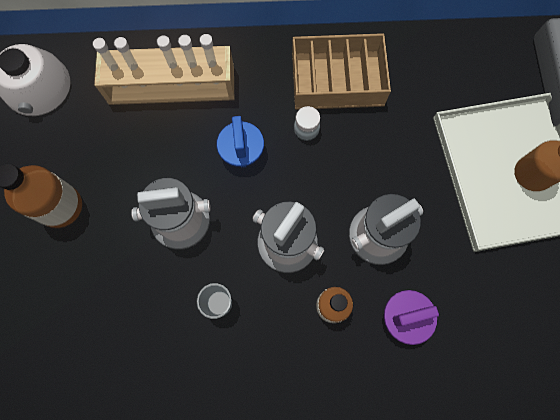

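View pics/side0.png

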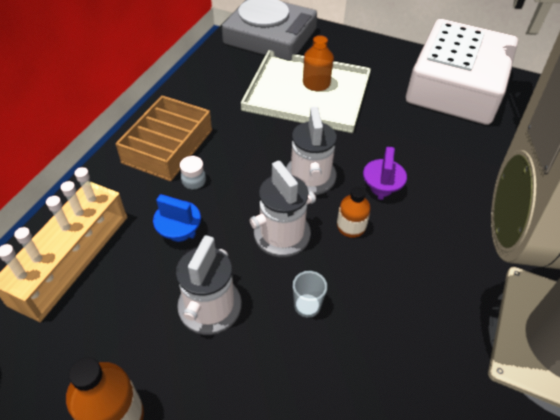

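The top view shows three pots in a row, with their caps at about (160,200), (289,225) and (393,222). The bars at left and right run along their stubs. The middle one has stubs at (259,216) and (318,253) with its bar lying across them, from (278,238) to (302,207), so it is the loose cap. The blue (240,143) and purple (411,317) parts are decoys. I'll confirm this in a crop and measure.

```bash
python3 - <<'E'
from h import *
c=np.load("top0.npy",allow_pickle=True).item();im=c["pixels"]
x0,y0=235,185
roi=im[y0:290,x0:345]
g=roi.max(2).astype(int)
big=cv2.resize(np.clip(roi*1.3,0,255).astype(np.uint8),None,fx=6,fy=5.5*6/5.5,interpolation=cv2.INTER_CUBIC)[:600]
# bar mask: bright, inside disc
m=((g>150)).astype(np.uint8)
n,l,st,ce=cv2.connectedComponentsWithStats(m)
for i in range(1,n):
    if st[i,4]>15:
        pts=np.argwhere(l==i)[:,::-1].astype(np.float32)+[x0,y0]
        r=cv2.minAreaRect(pts.astype(np.float32)); print(st[i,4],ce[i]+[x0,y0],r, g[l==i].mean())
cv2.imwrite("pics/crop_mid.png",big)
for px in[(289,222),(259,216),(318,253)]: print(px,onplane(c,*px,0.164),onplane(c,*px,.07))
E
```

```text
425 [288.48235294 220.63529412] ((288.4999694824219, 220.49998474121094), (10.261953353881836, 40.77046585083008), 33.6900634765625) 208.0894117647059
92 [258.39130435 215.98913043] ((259.076904296875, 215.88458251953125), (9.984603881835938, 10.816654205322266), 33.690067291259766) 194.3804347826087
75 [264.56       250.37333333] ((265.0609130859375, 251.44195556640625), (26.825214385986328, 4.311195373535156), 64.79887390136719) 159.90666666666667
105 [316.59047619 251.47619048] ((315.576904296875, 250.3845977783203), (13.590154647827148, 11.094003677368164), 33.6900634765625) 182.93333333333334
(289, 222) [ 0.50092525 -0.01003948  0.164     ] [ 0.52332984 -0.0127925   0.07      ]
(259, 216) [0.51120849 0.03167652 0.164     ] [0.53516811 0.03523177 0.07      ]
(318, 253) [ 0.4556829  -0.04789913  0.164     ] [ 0.47124598 -0.05637726  0.07      ]
```

View pics/crop_mid.png

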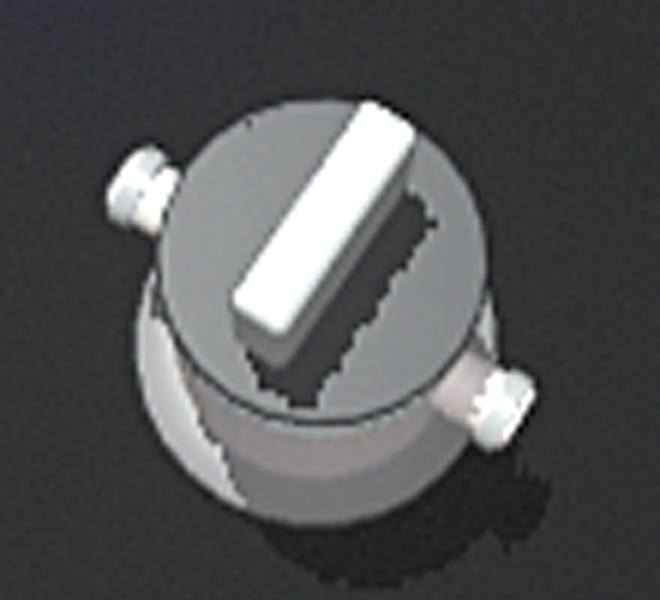

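The crop confirms it: a steel bar across the stub line, on the middle pot. Next I'll work out the pose and the moves.

```bash
cat >> h.py <<'E'
def Rt(s): return cv2.Rodrigues(np.array(s["orientation"],float))[0]
def need(target,jawang=None):
    "shift in tool axes /0.6 and roll/30deg to bring TCP to target, jaw axis to world angle (deg)"
    s=read_state();R=Rt(s);p=np.array(s["tool_pos"])
    a=np.degrees(np.arctan2(R[1,1],R[0,1]))
    print("tcp",p.round(4),"toolx",R[:,0].round(4),"jaw ang",a.round(2),"q",np.round(s["q"],3),"F",np.round(s["force"],1),"T",np.round(s["wrist_torque"],2),"open",round(s["opening"],4),"t",s["t"])
    print("linear",(R.T@(np.array(target)-p)/0.6).round(4), "shift mm",(R.T@(np.array(target)-p)*1e3).round(1))
    if jawang is not None:
        d=(a-jawang+90)%180-90   # clockwise positive
        print("roll deg",d.round(2),"norm",(d/30).round(3))
E
python3 - <<'E'
from h import *
c=np.load("top0.npy",allow_pickle=True).item()
k=np.array([(367,100),(415,137),(281,335),(233,297)])/6+[235,185]
P=np.array([onplane(c,u,v,.164) for u,v in k]);ctr=P.mean(0)
d=(P[0]+P[1]-P[2]-P[3])/2; print(P.round(4),ctr,d,np.linalg.norm(d),np.degrees(np.arctan2(d[1],d[0])),np.linalg.norm(P[0]-P[1]))
print("disc",onplane(c,235+322/6,185+260/6,.118))
s=np.load("side0.npy",allow_pickle=True).item();print("side px of ctr",proj(s,ctr))
ba=np.degrees(np.arctan2(d[1],d[0]))
need([ctr[0],ctr[1],.21],ba+90)
E
```

```text
[[ 0.5301 -0.0215  0.164 ]
 [ 0.5206 -0.0323  0.164 ]
 [ 0.4746  0.001   0.164 ]
 [ 0.4839  0.0118  0.164 ]] [ 0.50229789 -0.01024273  0.164     ] [ 0.0461144  -0.03332463  0.        ] 0.05689524070540361 -35.85380799080229 0.014400518741098194
disc [ 0.50217621 -0.01045879  0.118     ]
side px of ctr [286.14779493 171.8220334 ]
tcp [ 0.2173 -0.5587  0.2177] toolx [-5.0e-04  1.6e-03 -1.0e+00] jaw ang -68.75 q [-1.285  0.131  1.489 -0.     1.523 -0.085] F [ 0.7 -0.3  0.5] T [ 0.03 -0.03  0.03] open 0.093 t 0.1
linear [ 0.014  -0.6798 -0.774 ] shift mm [   8.4 -407.9 -464.4]
roll deg 57.1 norm 1.903
```

Emit:
apply_moves --series '[{"jaw": -1,"linear": [-0.07,0,0],"roll": 0},{"jaw": -1,"linear": [-0.07,-0.68,-0.774],"roll": -1},{"jaw": -1,"linear": [-0.07,-0.68,-0.774],"roll": -1},{"jaw": -1,"linear": [-0.07,-0.68,-0.774],"roll": -1},{"jaw": -1,"linear": [-0.07,-0.68,-0.774],"roll": -1},{"jaw": -1,"linear": [-0.07,-0.68,-0.774],"roll": -1},{"jaw": -1,"linear": [-0.07,-0.68,-0.774],"roll": -1},{"jaw": -1,"linear": [-0.07,-0.68,-0.774],"roll": -1},{"jaw": -1,"linear": [-0.07,-0.68,-0.774],"roll": -1},{"jaw": -1,"linear": [-0.07,-0.68,-0.774],"roll": -1},{"jaw": -1,"linear": [-0.07,-0.68,-0.774],"roll": -1},{"jaw": -1,"linear": [-0.07,-0.68,-0.774],"roll": -1},{"jaw": -1,"linear": [-0.07,-0.68,-0.774],"roll": -1},{"jaw": -1,"linear": [-0.07,-0.68,-0.774],"roll": -1},{"jaw": -1,"linear": [-0.07,-0.68,-0.774],"roll": -1}]'

```text
t: 1.98
tool_pos: [0.502, -0.0114, 0.2605]
orientation: [1.69, 0.809, -1.689]
force: [-1.1, 0.8, 0.4]
opening: 0.093
```

Emit:
apply_moves --series '[{"jaw": -1,"linear": [0,0,0],"roll": -1},{"jaw": -1,"linear": [0,0,0],"roll": -1},{"jaw": -1,"linear": [0,0,0],"roll": -1},{"jaw": -1,"linear": [0,0,0],"roll": -1}]'

```text
t: 2.48
tool_pos: [0.5019, -0.0121, 0.2607]
orientation: [1.325, 1.132, -1.323]
force: [0.9, 0.3, 0.7]
opening: 0.093
```

Emit:
apply_moves --series '[{"jaw": -1,"linear": [0,0,0],"roll": -1},{"jaw": -1,"linear": [0,0,0],"roll": -1},{"jaw": -1,"linear": [0,0,0],"roll": -1},{"jaw": -1,"linear": [0,0,0],"roll": -1}]'

```text
t: 2.98
tool_pos: [0.5019, -0.0125, 0.2607]
orientation: [0.94, 1.36, -0.938]
force: [0.6, 0.2, 0.5]
opening: 0.0928
```

```bash
python3 - <<'E'
from h import *
need([.5023,-.0102,.21],54.1)
E
```

```text
tcp [ 0.5019 -0.0125  0.2607] toolx [ 1.0e-04  1.3e-03 -1.0e+00] jaw ang 20.73 q [-1.280e-01 -1.510e-01  1.692e+00  1.000e-03  1.601e+00 -4.900e-01] F [0.6 0.2 0.5] T [ 0.03 -0.12  0.05] open 0.0928 t 2.975
linear [ 0.0846  0.002  -0.0033] shift mm [50.8  1.2 -2. ]
roll deg -33.37 norm -1.112
```

Emit:
apply_moves --series '[{"jaw": -1,"linear": [0,0.002,-0.003],"roll": -1},{"jaw": -1,"linear": [0,0.002,-0.003],"roll": -1},{"jaw": -1,"linear": [0,0.002,-0.003],"roll": -1},{"jaw": -1,"linear": [0,0.002,-0.003],"roll": -1}]'

```text
t: 3.48
tool_pos: [0.5023, -0.0106, 0.2607]
orientation: [0.542, 1.503, -0.54]
force: [-0.0, -0.3, 0.1]
opening: 0.0928
```

```bash
python3 - <<'E'
from h import *
need([.5023,-.0102,.21],54.1)
c=read_camera("wrist");np.save("w1.npy",c,allow_pickle=True);cv2.imwrite("pics/w1.png",c["pixels"]);print(np.array(c["intrinsics"]),np.array(c["tool_from_camera"]).round(3))
E
```

```text
tcp [ 0.5023 -0.0106  0.2607] toolx [ 1.0e-04  1.3e-03 -1.0e+00] jaw ang 50.39 q [-1.240e-01 -1.500e-01  1.691e+00  1.000e-03  1.601e+00 -1.004e+00] F [-0.  -0.3  0.1] T [-0.02 -0.16 -0.01] open 0.0928 t 3.475
linear [ 0.0846  0.0004 -0.0004] shift mm [50.7  0.3 -0.2]
roll deg -3.71 norm -0.124
[[325.1922621    0.         283.85345874]
 [  0.         325.1922621  211.94168303]
 [  0.           0.           1.        ]] [[-0.001 -0.262  0.965 -0.167]
 [ 1.    -0.001  0.    -0.   ]
 [ 0.001  0.965  0.262 -0.073]
 [ 0.     0.     0.     1.   ]]
```

View pics/w1.png

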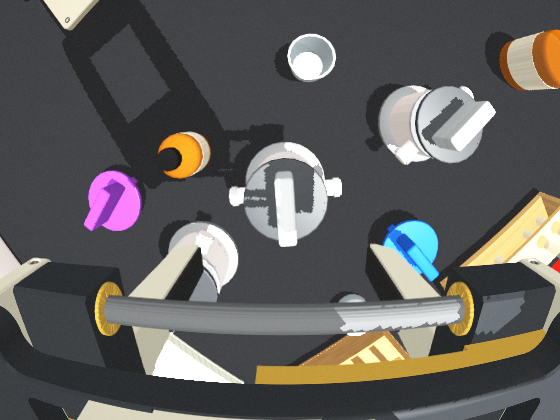

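The wrist view shows the loose cap's bar at about (286,208), running from (286,172) to (288,245), with stubs at (237,196) and (333,188). I'll cast rays for the bar and the stub ends.

```bash
cat >> h.py <<'E'
def wray(cam,s,u,v,z):
    K=np.array(cam["intrinsics"]);T=np.array(cam["tool_from_camera"])
    a=np.array([u-K[0,2],v-K[1,2]])/K[0,0];th=np.hypot(*a)
    d=np.array([*(a/max(th,1e-9)*np.sin(th)),np.cos(th)])
    R=Rt(s);o=R@T[:3,3]+np.array(s["tool_pos"]);w=R@T[:3,:3]@d
    return o+w*(z-o[2])/w[2]
E
python3 - <<'E'
from h import *
c=np.load("w1.npy",allow_pickle=True).item();s=read_state()
im=c["pixels"];roi=im[160:255,225:345]
cv2.imwrite("pics/w1c.png",cv2.resize(np.clip(roi,0,255),None,fx=6,fy=6,interpolation=cv2.INTER_CUBIC))
g=roi.min(2);l=cv2.connectedComponentsWithStats((g>225).astype(np.uint8))
for i in range(1,l[0]):
    if l[2][i,4]>30:
        p=np.argwhere(l[1]==i)[:,::-1].astype(np.float32)+np.float32([225,160]);b=cv2.boxPoints(cv2.minAreaRect(p));print(l[2][i,4],l[3][i]+[225,160],b.tolist())
A=wray(c,s,237,196,.07);B=wray(c,s,333,188,.07);print("stubs",A,B,(A+B)/2,np.linalg.norm(A-B),np.degrees(np.arctan2(*(B-A)[1::-1])))
E
```

```text
69 [313.66666667 162.53623188] [[305.4146423339844, 165.26829528808594], [306.1341247558594, 158.7926788330078], [321.7195129394531, 160.52439880371094], [321.0000305175781, 167.00001525878906]]
590 [325.83559322 189.30338983] [[314.0, 169.0], [341.0, 169.0], [341.0, 209.0], [314.0, 209.0]]
1181 [285.26164268 212.12277731] [[273.8408508300781, 179.15802001953125], [292.1089172363281, 177.82131958007812], [297.0278625488281, 245.0467529296875], [278.7597961425781, 246.38345336914062]]
225 [236.24 195.84] [[229.0, 188.0], [244.0, 188.0], [244.0, 205.0], [229.0, 205.0]]
173 [229.28323699 246.15028902] [[225.0, 233.0], [236.0, 233.0], [236.0, 254.0], [225.0, 254.0]]
stubs [ 0.47292583 -0.05479132  0.07      ] [0.53518093 0.03453469 0.07      ] [ 0.50405338 -0.01012831  0.07      ] 0.10887990549805995 55.12571728893586
```

View pics/w1c.png

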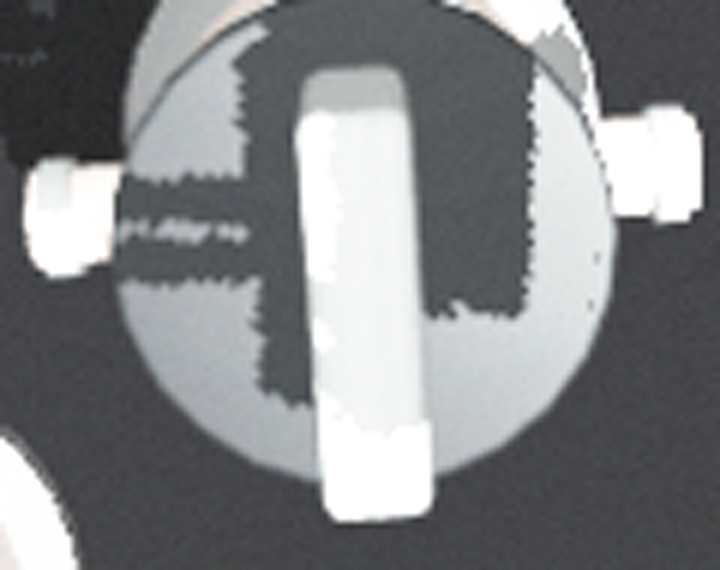

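```bash
python3 - <<'E'
from h import *
c=np.load("w1.npy",allow_pickle=True).item();s=read_state()
P=np.array([wray(c,s,225+u/6,160+v/6,.164) for u,v in[(298,112),(408,108),(434,514),(328,520)]])
d=(P[0]+P[1]-P[2]-P[3])/2;a=np.degrees(np.arctan2(d[1],d[0]))%180
print(P.mean(0),np.linalg.norm(d),a,np.linalg.norm(P[0]-P[1]))
need([*P.mean(0)[:2],.122],a+90)
need([.503,-.0102,.122],54.5)
E
```

```text
[ 0.50371666 -0.00896924  0.164     ] 0.059464684456423424 144.17488277685104 0.01504215456297323
tcp [ 0.5023 -0.0106  0.2607] toolx [ 1.0e-04  1.3e-03 -1.0e+00] jaw ang 50.32 q [-1.240e-01 -1.500e-01  1.691e+00  1.000e-03  1.601e+00 -1.002e+00] F [-0.5  0.5 -0.2] T [ 0.01 -0.12  0.07] open 0.0929 t 3.525
linear [2.312e-01 3.300e-03 2.000e-04] shift mm [1.387e+02 2.000e+00 1.000e-01]
roll deg -3.85 norm -0.128
tcp [ 0.5023 -0.0106  0.2607] toolx [ 1.0e-04  1.3e-03 -1.0e+00] jaw ang 50.32 q [-1.240e-01 -1.500e-01  1.691e+00  1.000e-03  1.601e+00 -1.002e+00] F [-0.5  0.5 -0.2] T [ 0.01 -0.12  0.07] open 0.0929 t 3.525
linear [0.2312 0.001  0.0006] shift mm [138.7   0.6   0.4]
roll deg -4.18 norm -0.139
```

The two views agree within 1.5 mm: bar centre (0.503, -0.010), bar angle 144°. Now I'll go down over the bar.

Emit:
apply_moves --series '[{"jaw": -1,"linear": [0.06,0.002,0],"roll": -0.128},{"jaw": -1,"linear": [0.12,0.002,0],"roll": -0.128},{"jaw": -1,"linear": [0.17,0.002,0],"roll": -0.128},{"jaw": -1,"linear": [0.21,0.002,0],"roll": -0.128},{"jaw": -1,"linear": [0.229,0.002,0],"roll": -0.128},{"jaw": -1,"linear": [0.229,0.002,0],"roll": -0.128},{"jaw": -1,"linear": [0.229,0.002,0],"roll": -0.128}]'

```text
t: 4.4
tool_pos: [0.504, -0.0096, 0.1246]
orientation: [0.492, 1.513, -0.489]
force: [-0.2, -0.2, 0.5]
opening: 0.093
```

```bash
python3 - <<'E'
from h import *
need([.503,-.0097,.122],54.2)
E
```

```text
tcp [ 0.504  -0.0096  0.1246] toolx [ 0.002   0.0011 -1.    ] jaw ang 54.09 q [-1.220e-01 -6.700e-02  1.864e+00  1.000e-03  1.343e+00 -1.066e+00] F [-0.2 -0.2  0.5] T [-0.01 -0.13 -0.02] open 0.093 t 4.4
linear [ 0.0044 -0.0011 -0.0012] shift mm [ 2.6 -0.6 -0.7]
roll deg -0.11 norm -0.004
```

Emit:
apply_moves --series '[{"jaw": 1,"linear": [0.002,-0.001,-0.001],"roll": 0},{"jaw": 1,"linear": [0.002,-0.001,-0.001],"roll": 0},{"jaw": 1,"linear": [0.002,-0.001,-0.001],"roll": 0},{"jaw": 1,"linear": [0.002,-0.001,-0.001],"roll": 0},{"jaw": 1,"linear": [0.002,-0.001,-0.001],"roll": 0},{"jaw": 1,"linear": [0.002,-0.001,-0.001],"roll": 0},{"jaw": 1,"linear": [0.002,-0.001,-0.001],"roll": 0},{"jaw": 1,"linear": [0.002,-0.001,-0.001],"roll": 0}]' --force 45

```text
t: 5.4
tool_pos: [0.5031, -0.0097, 0.1234]
orientation: [0.492, 1.513, -0.489]
force: [0.2, 0.4, 0.1]
opening: 0.0175
```

```bash
python3 - <<'E'
from h import *
need([.503,-.0097,.108],54.2)
E
```

```text
tcp [ 0.5031 -0.0097  0.1234] toolx [ 0.002   0.0011 -1.    ] jaw ang 54.09 q [-1.220e-01 -6.800e-02  1.868e+00  1.000e-03  1.340e+00 -1.067e+00] F [0.2 0.4 0.1] T [-0.02 -0.1  -0.01] open 0.0175 t 5.4
linear [ 0.0257 -0.0001 -0.0002] shift mm [15.4 -0.1 -0.1]
roll deg -0.11 norm -0.004
```

Emit:
apply_moves --series '[{"jaw": 1,"linear": [0.006,0,0],"roll": 0},{"jaw": 1,"linear": [0.012,0,0],"roll": 0},{"jaw": 1,"linear": [0.018,0,0],"roll": 0},{"jaw": 1,"linear": [0.025,0,0],"roll": 0},{"jaw": 1,"linear": [0.025,0,0],"roll": 0},{"jaw": 1,"linear": [0.025,0,0],"roll": 0}]'

```text
t: 6.15
tool_pos: [0.5035, -0.0097, 0.1089]
orientation: [0.492, 1.512, -0.489]
force: [-2.7, 1.0, 7.6]
opening: 0.0158
```

```bash
python3 - <<'E'
from h import *
need([.503,-.0097,.108],54.2)
E
```

```text
tcp [ 0.5035 -0.0097  0.1089] toolx [ 0.0026  0.001  -1.    ] jaw ang 54.09 q [-1.220e-01 -5.300e-02  1.881e+00  1.000e-03  1.311e+00 -1.067e+00] F [-2.7  1.   7.6] T [ 0.06  0.31 -0.  ] open 0.0158 t 6.15
linear [ 0.0016 -0.0004 -0.0007] shift mm [ 0.9 -0.3 -0.4]
roll deg -0.11 norm -0.004
```

The force of 7.6 N fits the spring at 14.5 mm (9.8 N) less the cap's weight (1.5 N). Now the turn, with 1 mm more press.

Emit:
apply_moves --series '[{"jaw": 1,"linear": [0.002,0,-0.001],"roll": 0.2},{"jaw": 1,"linear": [0.002,0,-0.001],"roll": 0.4},{"jaw": 1,"linear": [0.002,0,-0.001],"roll": 0.6},{"jaw": 1,"linear": [0.002,0,-0.001],"roll": 0.8},{"jaw": 1,"linear": [0.002,0,-0.001],"roll": 1},{"jaw": 1,"linear": [0.002,0,-0.001],"roll": 1},{"jaw": 1,"linear": [0.002,0,-0.001],"roll": 1}]'

```text
t: 7.02
tool_pos: [0.5034, -0.0097, 0.1084]
orientation: [0.896, 1.376, -0.892]
force: [-1.9, -0.9, 8.0]
opening: 0.0158
```

```bash
python3 - <<'E'
from h import *
need([.503,-.0097,.108],-35.8)
E
```

```text
tcp [ 0.5034 -0.0097  0.1084] toolx [ 3.5e-03  4.0e-04 -1.0e+00] jaw ang 24.09 q [-1.220e-01 -5.400e-02  1.883e+00  1.000e-03  1.309e+00 -5.420e-01] F [-1.9 -0.9  8. ] T [-0.26  0.5   0.  ] open 0.0158 t 7.025
linear [ 0.0006 -0.0005 -0.0003] shift mm [ 0.4 -0.3 -0.2]
roll deg 59.89 norm 1.996
```

Emit:
apply_moves --series '[{"jaw": 1,"linear": [0,0,0],"roll": 0.2},{"jaw": 1,"linear": [0,0,0],"roll": 0.4},{"jaw": 1,"linear": [0,0,0],"roll": 0.6},{"jaw": 1,"linear": [0,0,0],"roll": 0.8},{"jaw": 1,"linear": [0,0,0],"roll": 1},{"jaw": 1,"linear": [0,0,0],"roll": 1},{"jaw": 1,"linear": [0,0,0],"roll": 1}]'

```text
t: 7.9
tool_pos: [0.5033, -0.0097, 0.1087]
orientation: [1.287, 1.157, -1.282]
force: [-3.9, -0.1, 8.4]
opening: 0.0158
```

Emit:
apply_moves --series '[{"jaw": 1,"linear": [0,0,0],"roll": 0.2},{"jaw": 1,"linear": [0,0,0],"roll": 0.4},{"jaw": 1,"linear": [0,0,0],"roll": 0.6},{"jaw": 1,"linear": [0,0,0],"roll": 0.8},{"jaw": 1,"linear": [0,0,0],"roll": 1},{"jaw": 1,"linear": [0,0,0],"roll": 1},{"jaw": 1,"linear": [0,0,0],"roll": 1}]'

```text
t: 8.78
tool_pos: [0.5032, -0.0097, 0.1091]
orientation: [1.656, 0.843, -1.651]
force: [-2.6, 0.7, 7.5]
opening: 0.016
```

```bash
python3 - <<'E'
from h import *
need([.503,-.0097,.117],-35.3)
c=read_camera("wrist");s=read_state();np.save("w2.npy",c,allow_pickle=True);cv2.imwrite("pics/w2.png",c["pixels"])
E
```

```text
tcp [ 0.5032 -0.0097  0.1091] toolx [ 3.e-03  3.e-04 -1.e+00] jaw ang -35.91 q [-1.220e-01 -5.400e-02  1.882e+00  1.000e-03  1.311e+00  5.050e-01] F [-2.6  0.7  7.5] T [ 0.13  0.75 -0.  ] open 0.016 t 8.775
linear [-0.0132 -0.0002  0.0002] shift mm [-7.9 -0.1  0.1]
roll deg -0.61 norm -0.02
```

View pics/w2.png

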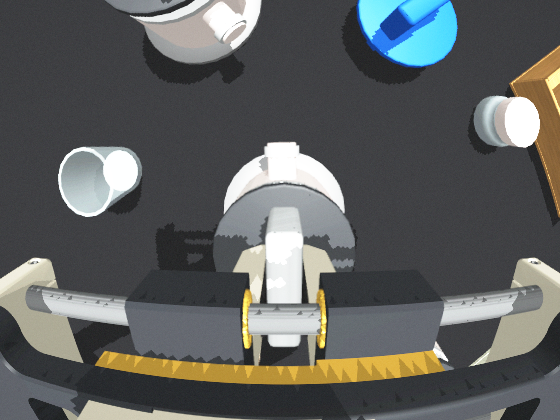

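The bar, at (283,240), now points at the stub at (282,150). I'll ease up 6 mm into the catch, open, and retreat.

Emit:
apply_moves --series '[{"jaw": 1,"linear": [-0.004,0,0],"roll": 0},{"jaw": 1,"linear": [-0.008,0,0],"roll": 0},{"jaw": 1,"linear": [-0.01,0,0],"roll": 0},{"jaw": 1,"linear": [-0.01,0,0],"roll": 0},{"jaw": -1,"linear": [-0.01,0,0],"roll": 0},{"jaw": -1,"linear": [-0.01,0,0],"roll": 0},{"jaw": -1,"linear": [-0.01,0,0],"roll": 0},{"jaw": -1,"linear": [-0.01,0,0],"roll": 0},{"jaw": -1,"linear": [-0.01,0,0],"roll": 0},{"jaw": -1,"linear": [-0.01,0,0],"roll": 0},{"jaw": -1,"linear": [-0.01,0,0],"roll": 0},{"jaw": -1,"linear": [-0.01,0,0],"roll": 0}]'

```text
t: 10.32
tool_pos: [0.5032, -0.0097, 0.1151]
orientation: [1.656, 0.843, -1.651]
force: [0.4, -0.2, 0.4]
opening: 0.0901
```

Emit:
apply_moves --series '[{"jaw": -1,"linear": [-0.04,0,0],"roll": 0},{"jaw": -1,"linear": [-0.1,0,0],"roll": 0},{"jaw": -1,"linear": [-0.17,0,0],"roll": 0},{"jaw": -1,"linear": [-0.25,0,0],"roll": 0},{"jaw": -1,"linear": [-0.25,0,0],"roll": 0},{"jaw": -1,"linear": [-0.25,0,0],"roll": 0},{"jaw": -1,"linear": [-0.25,0,0],"roll": 0}]'

```text
t: 11.2
tool_pos: [0.5019, -0.0097, 0.2633]
orientation: [1.655, 0.845, -1.654]
force: [0.6, 0.8, -0.1]
opening: 0.093
```

```bash
python3 - <<'E'
from h import *
need([.503,-.0097,.117],-35.3)
s=read_state();c=read_camera("wrist");np.save("w3.npy",c,allow_pickle=True)
d=read_camera("side")
a=c["pixels"][130:270,200:380];b=d["pixels"][80:340,160:360]
cv2.imwrite("pics/fin.png",np.hstack([cv2.resize(a,None,fx=2.4,fy=2.4,interpolation=3)[:336],cv2.resize(b,(258,336),interpolation=3)]))
E
```

```text
tcp [ 0.5019 -0.0097  0.2633] toolx [ 2.e-04  7.e-04 -1.e+00] jaw ang -35.91 q [-1.220e-01 -1.520e-01  1.688e+00  1.000e-03  1.606e+00  5.050e-01] F [ 0.6  0.8 -0.1] T [-0.   -0.02 -0.  ] open 0.093 t 11.2
linear [ 0.2438  0.0016 -0.0008] shift mm [146.3   1.   -0.5]
roll deg -0.61 norm -0.02
```

View pics/fin.png

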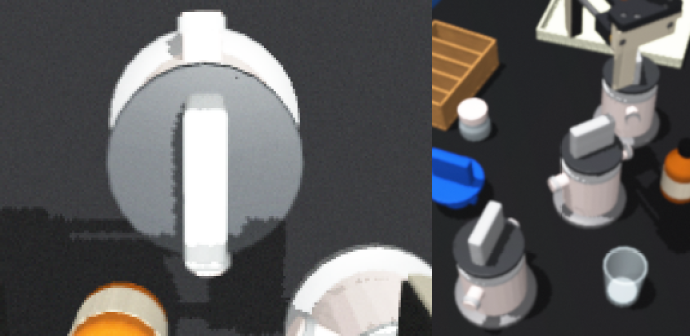

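```bash
python3 - <<'E'
from h import *
o=np.load("side0.npy",allow_pickle=True).item();n=read_camera("side")
for z in(.118,.111):print(z,proj(o,[.503,-.01,z]))
for u in(275,280,285,290):
    print(u,[c["pixels"][200:222,u].max(1).tolist() for c in(o,n)])
a=np.hstack([cv2.resize(c["pixels"][155:250,240:325],None,fx=4.5,fy=4.5,interpolation=2) for c in(o,n)]);cv2.imwrite("pics/cmp.png",a)
E
```

```text
0.118 [284.80228189 190.68792185]
0.111 [284.67361872 193.43013569]
275 [[75, 76, 76, 76, 76, 76, 75, 77, 80, 73, 58, 70, 109, 134, 140, 142, 142, 158, 190, 189, 162, 163], [115, 83, 59, 68, 78, 81, 81, 82, 81, 81, 82, 83, 72, 62, 87, 127, 147, 152, 152, 155, 156, 173]]
280 [[75, 75, 75, 75, 76, 76, 75, 75, 77, 82, 70, 54, 70, 111, 137, 141, 141, 142, 142, 142, 145, 146], [55, 51, 65, 78, 80, 81, 82, 82, 82, 81, 81, 84, 89, 76, 62, 89, 128, 148, 152, 152, 155, 156]]
285 [[95, 86, 78, 76, 75, 75, 76, 75, 76, 76, 70, 55, 62, 103, 133, 140, 141, 142, 141, 143, 142, 140], [66, 78, 81, 82, 81, 81, 81, 81, 82, 82, 81, 82, 83, 70, 56, 76, 119, 146, 151, 150, 148, 146]]
290 [[133, 132, 126, 103, 81, 75, 75, 75, 76, 73, 60, 43, 38, 38, 43, 67, 109, 134, 141, 139, 135, 137], [81, 82, 81, 81, 81, 81, 82, 81, 81, 82, 81, 81, 75, 60, 46, 69, 115, 144, 151, 149, 145, 144]]
```

View pics/cmp.png

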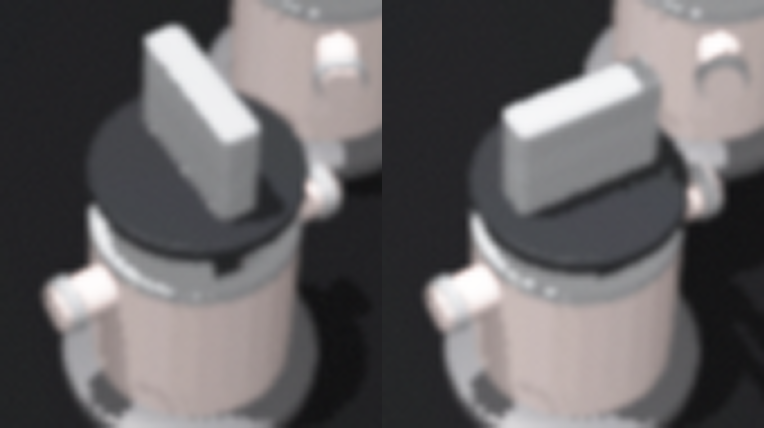

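The rim edge has dropped by about 2.9 px, against 2.7 px expected for 7 mm. The bar lies along the stubs and the gripper is clear, so I'm handing in.

```bash
python3 -c "
from plant import *
print(close_job())"
```

```text
the job is handed in; nothing more can be done
None
```

The middle housing was the one with the loose cap, and it is now locked; I handed the job in at about 11.4 s of the 38 s. I gripped its bar, pressed it about 14.5 mm, turned it 90° clockwise, then eased it up 6 mm, opened the gripper and backed off.

- **Bar in line:** the last wrist and side views show the bar along the stubs. I read this by eye; the tool's measured turn was 90.0°.
- **Caught at the right height:** the cap's rim sits about 2.9 px lower in the side view than when it was loose. The 7 mm drop to the locked height should give 2.7 px.
- **Forces:** the force on the tool was about 8 N at the readings taken during the press and turn, and near zero after release. The spring alone would give about 10 N at that depth; I put the difference down to the cap's 1.5 N weight and noise in the readings.
- **Other caps:** I never went near the two locked caps. They look unmoved in the last side view, though the gripper partly hid the far one.

No check failed. The top and wrist views differed by 1.5 mm on where the bar was, which did not affect the grip.

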